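# Pump the vacuum base until its indicator pin pops out

## Robot

A 6-joint arm with a two-finger parallel gripper is mounted at the origin on the work surface. World frame = base frame: x ahead of the robot, y to its left, z up, the work surface at z = 0. Lengths are in mm, angles in rad, forces in N, time in s.
With the tool pointing down it reaches from about 350 to 800 mm from the base axis. Payload 7.3 kg.
Tool frame: the origin (TCP) lies where the fingers leave the gripper's body, on its centre line; the fingertips stand 73 mm ahead of it and the grasp point (between the pads) lies ctrl.tcp_to_grasp ahead of it (ctrl.tcp_to_grasp is the distance from the TCP to the grasp point, in mm); z points along the fingers, y is the line along which they close (so a half turn about z gives the same grasp; the last joint's range is limited). The gripper opens to 85 mm and grips with 20 to 120 N. Pads are 22 mm wide; open, the fingers measure 114 mm over their backs; the gripper's body (76 mm by 85 mm) begins 54 mm behind the grasp point. The pads swing forward as they close: fully open they stand 13 mm farther back than shut.
Start: joints at [1.019, 0.342, 1.524, -0, 1.275, -0.146], TCP at [207.23, 482.383, 303.922] pointing down, gripper open.
Joint ranges: [-2.53, 2.53], [-0.77, 2.02], [0.04, 2.7], [-1, 4.14], [0.28, 2.66], [-3.11, 3.11]. Speed limits (rad/s): [2.57, 2.57, 3.14, 3.14, 3.14, 3.14].

## Interface

Orientations are given as a unit quaternion [x, y, z, w].
In Python, from plant import get_obs, viewer, job, ctrl gives the robot as it stands.
- The arm moves only by the tool carry_out, never from a script. Its argument "commands" is one flat list of numbers, 6 for each row, row after row: the shift along the tool's x, y, z in mm, then the turn, a rotation vector about the tool's x, y, z in rad. A call has 1 to 12 rows; each row is the pose to reach, as a shift and turn from the pose commanded when the call began, along the tool's axes at that moment; what a row does not reach only later rows make up. A row lasts 1/12 s, in which the tool goes at most 41.7 mm and 7.16 degrees, less where a joint would pass 70% of its speed; a pose out of reach is approached as far as the arm can. A call with a gripper value outside its range is refused whole. "fingers" is the opening, from 0 (shut) to 1 (fully open), set as the call begins (left out, the last holds). The fingers move at their own pace and stop on an object; "force" is the grip in N (left out, the last holds). Time passes only in rows, so rows that repeat a pose let the fingers close. It gives the time, the measured TCP pose, the force, the opening and the grip force at its end, in the units of the state.
- get_obs(): the state, without advancing time (a new reading comes with each control period).
- viewer.capture(name): name is "scene" or "top" or "wrist"; returns a dict with "frame" (384x512x3 uint8, red, green, blue), "fx", "fy", "cx", "cy" (pixels), "dist_coeffs" ([k1, k2, p1, p2, k3] as OpenCV has them; the pictures are not rectified), "R" (3x3) and "t" (3): a world point X has camera coordinates R X + t. Camera axes: x right, y down, z forward; pixel columns grow to the right and rows downward; lengths in mm; the calibration is good to about 2 mm. A picture is of the moment at which its call begins. There is no depth.
- job.sign_off(): hands the job in; it is judged then, once.
The state is a dict: "clock": time; "joints": joint angles; "qvel": joint speeds; "effort": joint torques, N m; "ee_pos": TCP position; "ee_rot": TCP orientation; "wrist_force": force on the tool from outside, world axes, zero at the start; "ft_torque": the same for the moment, N m; "opening": finger opening in mm; "grip_force": force on a finger pad.
Only numpy, scipy, OpenCV 4.12 (cv2) and the standard library are available. Lean on these libraries where they do the work, as an engineer would, in place of code of your own. Each camera call takes 0.05 s, during which the arm holds its last target. There are 200 camera calls.

## Task

Pump up the vacuum base so that the tracking sensor can later be mounted on it: press its red plunger all the way down with the fingertips and let it spring fully back up, again and again, until the yellow indicator pin next to it has popped fully out and its green band shows. Only press the plunger: do not lift the base or push it out of place, and do not touch the pin. Leave the other things on the table where they are.

Things in the scene. Friction and masses are not known exactly. Their poses are not given: they have to be found in the camera images.
- mount: vacuum base standing loose on the table, about 1 kg: round black rubber foot 140 mm across, grey housing 108 mm (its x) by 60 mm (its y), flat top 85 mm above the table. Origin: centre of the foot's underside, z up. The red plunger rises from the housing's top at x = +33 mm, the yellow indicator pin at x = -35 mm (both y = 0), 68 mm apart.
- plunger_top (a point): centre of the flat top of the plunger's red round cap, 40 mm across; 135 mm above the table when up, 115 mm when fully down. Moves with the plunger.
- plunger (a joint): how far the plunger is pressed down, m: 0 = up, 0.020 = fully down against a hard stop. It takes about 4 N to start and about 11 N at the bottom, and springs back up by itself in well under a second when let go.
- pin_top (a point): centre of the top of the indicator pin, a yellow pin 14 mm across with a green band at its lower end; level with about 87 mm above the table when in, 105 mm when fully out, always lower than the plunger's cap.
- pin (a joint): how far the indicator pin is out, m: 0 = in, 0.018 = fully out, green band showing. A ratchet inside counts full strokes (down 17 mm or more, back up to within 2 mm of the top); strokes under about 13 mm do nothing. 4 to 7 full strokes are needed, varying: the pin stays in (within 3 mm) until the last one pops it out, and it stays out. More strokes change nothing.
- sensor: black cube-like tracking sensor with a round lens, 66 x 60 x 60 mm, waiting near the vacuum base to be fitted; a bystander. Origin: under its middle, at its underside.
- controller: white hand controller with a tracking ring, about 165 mm long, 36 mm high, lying near the vacuum base; a bystander. Origin: on its underside.
- cleaner: small lens cleaner bottle with a blue cap, 44 mm across, 130 mm tall, standing off to the left; a bystander. Origin: under its middle, at its underside.
- headset: white VR headset with a grey strap, about 230 x 180 x 95 mm, off to the left; a bystander. Origin: on its underside.
- driver: screwdriver lying off to the right; a bystander. Origin: on its underside.
- kit_box: white product box, 120 x 170 x 90 mm, at the right; a bystander. Origin: under its middle, at its underside.
There are look-alikes about, which are no part of the job. Leave any brown or purple look-alike of the mount alone.

How it is judged (in metres and radians):
On the way, in this order (a step that is already met when the one before it is completed fails the run):
1. the plunger is pressed down (value of joint plunger above 0.015 m).
2. the plunger springs back up (value of joint plunger below 0.004 m).
3. the indicator pin is fully out (value of joint pin above 0.0135 m), for 0.2 s.
At the end, for the whole second after the job is handed in: the indicator pin stands more than 13.5 mm out, the plunger is back up (within 3 mm), and the vacuum base stands level and at rest within 30 mm of where it was (value of joint pin above 0.0135 m and value of joint plunger below 0.003 m and distance of mount from where it was at the start of the episode below 0.03 m and height (world z) of mount below 0.006 m and angle between mount's own z axis and vertical below 0.06 rad and linear speed of mount below 0.01 m/s); the robot touches nothing.
It fails at once if the vacuum base is lifted or tipped (height (world z) of mount above 0.008 m or angle between mount's own z axis and vertical above 0.12 rad).
It fails at once if the vacuum base is pushed more than 30 mm out of place (distance of mount from where it was at the start of the episode above 0.03 m).
It fails at once if the robot pushes or pulls the indicator pin itself (contact force between any of the fingers, the arm and pin_c0 above 1 N).
It fails at once if something else on the table is moved more than 30 mm (distance of any of sensor, controller, cleaner, headset, driver, kit_box from where it was at the start of the episode above 0.03 m).
It also fails if it takes over 54 s, if anything falls off the work surface, if the arm or the gripper's body presses on something with over 40 N, if the wrist force passes 120 N, or if a joint passes its speed limit or range.

## Working session

There is one attempt and no reset: what is moved stays moved. The work goes in short steps, Python scripts to look and compute and a tool call to move; the robot and the scene stay as the last step left them, time stands still between calls to the robot, and variables do not carry over. Pictures are saved under pics/ and viewed, at most 10 in all, crops included, and the job is handed in when it is done.

Besides the shell and the picture viewer there is one more tool, called after "Call:" as name(argument=value, ...) on one line, values as JSON. carry_out: Moves the arm, as the interface text tells. Its arguments: {"type":"object","properties":{"commands":{"type":"array","items":{"type":"number"}},"fingers":{"type":"number"},"force":{"type":"number"}},"required":["commands"]}

```bash
mkdir -p pics; python3 - <<'E'
from plant import get_obs, viewer, job, ctrl
import cv2, numpy as np, pickle
o=get_obs(); print(o['clock'],o['ee_pos'],o['ee_rot'],o['opening'],ctrl.tcp_to_grasp)
c={}
for n in("scene","top"):
    c[n]=viewer.capture(n); cv2.imwrite(f'pics/{n}0.png',c[n]['frame'][:,:,::-1])
    print(n,(-c[n]['R'].T@c[n]['t']).round())
pickle.dump(c,open('c.pkl','wb'))
E
```

```text
0.0 [207.06142198 482.12133055 303.21616005] [ 2.01496407e-01  9.79488936e-01 -7.41807072e-04 -2.69595772e-04] 85.6680620087594 53.900000000000006
scene [1125.  618. 1118.]
top [ 203.   60. 1559.]
```

View pics/scene0.png

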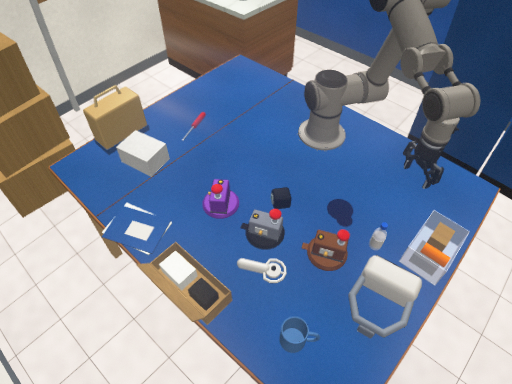

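View pics/top0.png

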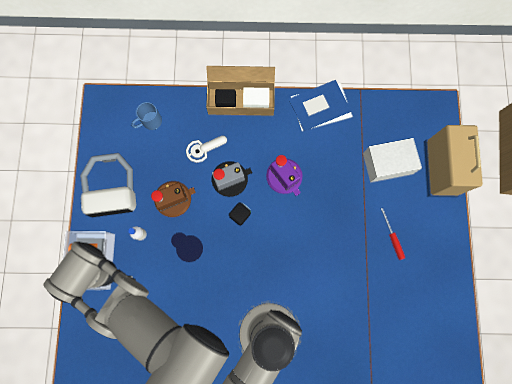

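The scene view shows three red-capped bases. The purple one has its cap at scene (217,188) and top (281,160). The brown one is at scene (343,236) and top (156,196). The grey one on a black foot is at scene (275,214) and top (219,174), and that is the mount. I'll check it in a crop and triangulate.

```bash
cat > h.py <<'E'
import cv2, numpy as np
def blob(im,box,kind):
    x0,y0,x1,y1=box; h=cv2.cvtColor(im[y0:y1,x0:x1],cv2.COLOR_RGB2HSV)
    H,S,V=h[...,0].astype(int),h[...,1],h[...,2]
    m={'red':((H<8)|(H>172))&(S>150)&(V>90),'yel':(H>18)&(H<36)&(S>110)&(V>110),'green':(H>40)&(H<85)&(S>90)&(V>60)}[kind]
    n,l,s,c=cv2.connectedComponentsWithStats(m.astype(np.uint8))
    if n<2: return None
    i=1+s[1:,4].argmax(); return c[i]+[x0,y0],s[i]
def ray(c,p):
    K=np.array([[c['fx'],0,c['cx']],[0,c['fy'],c['cy']],[0,0,1]])
    u=cv2.undistortPoints(np.float64([[p]]),K,np.array(c['dist_coeffs'],float))[0,0]
    d=np.array(c['R']).T@[u[0],u[1],1]; return -np.array(c['R']).T@c['t'],d/np.linalg.norm(d)
def plane(c,p,z):
    o,d=ray(c,p); return o+d*(z-o[2])/d[2]
def tri(rs):
    A=sum(np.eye(3)-np.outer(d,d) for o,d in rs); b=sum((np.eye(3)-np.outer(d,d))@o for o,d in rs)
    return np.linalg.solve(A,b)
E
python3 - <<'E'
import pickle
from h import *
c=pickle.load(open('c.pkl','rb'))
B={'scene':(245,200,290,250),'top':(205,155,255,202)}
ims=[]
R={}
for n in B:
    im=c[n]['frame']; x0,y0,x1,y1=B[n]
    ims.append(cv2.resize(im[y0:y1,x0:x1],(390,390),interpolation=cv2.INTER_CUBIC))
    for k in('red','yel'):
        r=blob(im,B[n],k); print(n,k,r)
        if r: R[n,k]=r[0]; print(plane(c[n],r[0],{'red':130,'yel':87}[k]).round(1))
for k in('red','yel'):
    if (('scene',k) in R) and (('top',k) in R): print('tri',k,tri([ray(c[n],R[n,k]) for n in B]).round(1))
cv2.imwrite('pics/crop.png',np.hstack(ims)[:,:,::-1])
E
```

```text
scene red (array([274.95604396, 213.53846154]), array([25,  9, 11, 10, 91], dtype=int32))
[554.5 187.9 130. ]
scene yel (array([255.44444444, 215.44444444]), array([ 9, 14,  4,  4,  9], dtype=int32))
[580.7 124.9  87. ]
top red (array([218.61290323, 173.60215054]), array([ 9, 13, 11, 12, 93], dtype=int32))
[554.9 186.7 130. ]
top yel (array([236.77777778, 169.66666667]), array([31, 13,  3,  4,  9], dtype=int32))
[581.4 124.6  87. ]
tri red [554.6 187.2 129.7]
tri yel [581.1 124.9  87.5]
```

View pics/crop.png

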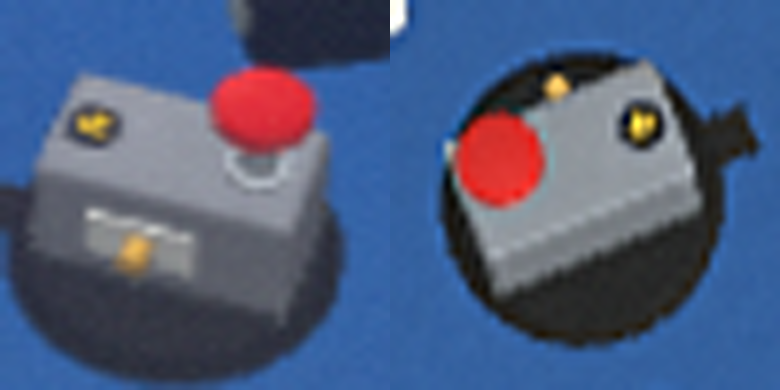

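The crop shows a grey housing, black foot, red cap and yellow pin. The cap triangulates to (555,187,130) and the pin to (581,125,87). They are 67.7 mm apart against the expected 68, so this is the right one. I'll go above the cap with the fingers shut.

Call:
carry_out(commands=[-36, -11, 0, 0, 0, 0, -73, -22, 0, 0, 0, 0, -109, -34, 0, 0, 0, 0, -145, -45, 0, 0, 0, 0, -182, -56, 0, 0, 0, 0, -218, -67, 0, 0, 0, 0, -254, -78, 0, 0, 0, 0, -290, -89, 0, 0, 0, 0, -327, -101, 0, 0, 0, 0, -363, -112, 0, 0, 0, 0, -400, -123, 0, 0, 0, 0, -436, -134, 0, 0, 0, 0], fingers=0)

```text
clock: 1.1
ee_pos: [556.1, 185.5, 303.5]
ee_rot: [0.202, 0.979, -0.0, -0.0]
wrist_force: [0.6, 1.3, -0.8]
opening: 0.0
grip_force: 0.0
```

Call:
carry_out(commands=[0, 0, 20, 0, 0, 0, 0, 0, 40, 0, 0, 0, 0, 0, 60, 0, 0, 0, 0, 0, 75, 0, 0, 0, 0, 0, 75, 0, 0, 0, 0, 0, 75, 0, 0, 0])

```text
clock: 1.6
ee_pos: [554.6, 187.1, 228.2]
ee_rot: [0.202, 0.979, -0.0, -0.001]
wrist_force: [0.5, 0.8, 0.2]
opening: -0.4
grip_force: 0.0
```

```bash
python3 - <<'E'
from plant import viewer
import cv2, numpy as np
a=viewer.capture('scene')['frame'][150:270,200:360]; b=viewer.capture('wrist')['frame']
cv2.imwrite('pics/above.png',np.hstack([cv2.resize(a,(400,300)),cv2.resize(b,(400,300))])[:,:,::-1])
E
```

```text
(no output)
```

View pics/above.png

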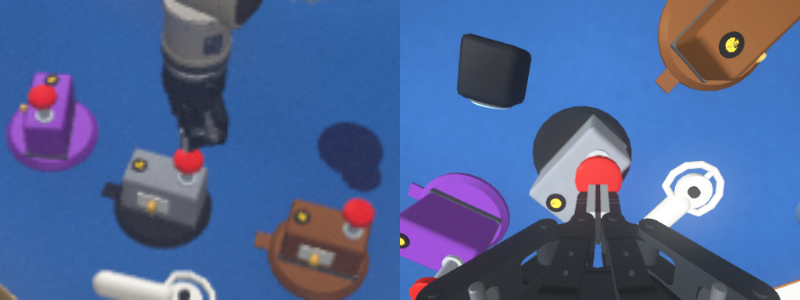

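The fingertips hang directly over the red cap (left panel about (188,150)), and the pin at wrist-panel (556,202) is clear of the fingers. Starting a careful first press.

Call:
carry_out(commands=[0, 0, 12, 0, 0, 0, 0, 0, 18, 0, 0, 0, 0, 0, 24, 0, 0, 0, 0, 0, 29, 0, 0, 0, 0, 0, 34, 0, 0, 0, 0, 0, 38, 0, 0, 0, 0, 0, 38, 0, 0, 0, 0, 0, 38, 0, 0, 0])

```text
clock: 2.37
ee_pos: [555.2, 187.3, 192.4]
ee_rot: [0.201, 0.98, 0.0, 0.001]
wrist_force: [-3.1, -0.8, 7.9]
opening: -0.0
grip_force: 4.0
```

Call:
carry_out(commands=[0, 0, 2, 0, 0, 0, 0, 0, 4, 0, 0, 0, 0, 0, 4, 0, 0, 0, 0, 0, 4, 0, 0, 0])

```text
clock: 2.7
ee_pos: [555.2, 187.3, 188.8]
ee_rot: [0.201, 0.98, 0.0, 0.001]
wrist_force: [-2.3, -0.5, 9.2]
opening: 0.3
grip_force: 4.9
```

Call:
carry_out(commands=[0, 0, 2, 0, 0, 0, 0, 0, 3, 0, 0, 0, 0, 0, 3, 0, 0, 0, 0, 0, 3, 0, 0, 0])

```text
clock: 3.03
ee_pos: [555.2, 187.4, 187.5]
ee_rot: [0.201, 0.98, 0.001, 0.002]
wrist_force: [-7.6, -1.3, 20.3]
opening: 0.0
grip_force: 10.5
```

The force jumped to 20 N at z 187.5, so the plunger is on its hard stop. I'll release it, then repeat strokes of the same depth.

Call:
carry_out(commands=[0, 0, -8, 0, 0, 0, 0, 0, -16, 0, 0, 0, 0, 0, -24, 0, 0, 0, 0, 0, -30, 0, 0, 0, 0, 0, -30, 0, 0, 0, 0, 0, -30, 0, 0, 0, 0, 0, -30, 0, 0, 0])

```text
clock: 3.62
ee_pos: [554.7, 187.1, 213.3]
ee_rot: [0.202, 0.979, -0.0, -0.0]
wrist_force: [-0.4, 0.4, 0.1]
opening: -0.0
grip_force: 0.0
```

```bash
cat > chk.py <<'E'
from plant import viewer,get_obs
from h import *
c={n:viewer.capture(n) for n in('scene','top')}
B={'scene':(245,195,290,250),'top':(225,158,250,182)}
for k in('red','yel','green'):
    print(k,[(n,None if r is None else (r[0].round(1),r[1][4])) for n in B for r in[blob(c[n]['frame'],B[n],k)]])
o=get_obs();print(o['ee_pos'].round(1),o['wrist_force'].round(1))
E
python3 chk.py
```

```text
red [('scene', (array([275. , 214.8]), np.int32(63))), ('top', None)]
yel [('scene', (array([255.3, 215.8]), np.int32(9))), ('top', (array([237.5, 169.5]), np.int32(4)))]
green [('scene', None), ('top', None)]
[554.7 187.1 213.2] [ 0.5 -0.3 -0.1]
```

The plunger sprang back up, the base hasn't moved, and the pin is still in. Three more strokes.

Call:
carry_out(commands=[0, 0, 8, 0, 0, 0, 0, 0, 16, 0, 0, 0, 0, 0, 24, 0, 0, 0, 0, 0, 29, 0, 0, 0, 0, 0, 30, 0, 0, 0, 0, 0, 30, 0, 0, 0, 0, 0, 20, 0, 0, 0, 0, 0, 10, 0, 0, 0, 0, 0, 0, 0, 0, 0, 0, 0, 0, 0, 0, 0, 0, 0, 0, 0, 0, 0, 0, 0, 0, 0, 0, 0])

```text
clock: 4.72
ee_pos: [554.4, 187.1, 212.7]
ee_rot: [0.202, 0.979, -0.0, -0.001]
wrist_force: [-0.5, -0.1, -0.1]
opening: -0.1
grip_force: 0.0
```

Call:
carry_out(commands=[0, 0, 8, 0, 0, 0, 0, 0, 16, 0, 0, 0, 0, 0, 24, 0, 0, 0, 0, 0, 29, 0, 0, 0, 0, 0, 30, 0, 0, 0, 0, 0, 30, 0, 0, 0, 0, 0, 20, 0, 0, 0, 0, 0, 10, 0, 0, 0, 0, 0, 0, 0, 0, 0, 0, 0, 0, 0, 0, 0, 0, 0, 0, 0, 0, 0, 0, 0, 0, 0, 0, 0])

```text
clock: 5.72
ee_pos: [554.4, 187.1, 212.6]
ee_rot: [0.202, 0.979, -0.0, -0.001]
wrist_force: [0.2, -0.6, -0.4]
opening: -0.2
grip_force: 0.0
```

Call:
carry_out(commands=[0, 0, 8, 0, 0, 0, 0, 0, 16, 0, 0, 0, 0, 0, 24, 0, 0, 0, 0, 0, 29, 0, 0, 0, 0, 0, 30, 0, 0, 0, 0, 0, 30, 0, 0, 0, 0, 0, 20, 0, 0, 0, 0, 0, 10, 0, 0, 0, 0, 0, 0, 0, 0, 0, 0, 0, 0, 0, 0, 0, 0, 0, 0, 0, 0, 0, 0, 0, 0, 0, 0, 0])

```text
clock: 6.72
ee_pos: [554.4, 187.1, 212.6]
ee_rot: [0.202, 0.979, -0.0, -0.001]
wrist_force: [0.4, 1.0, -0.8]
opening: 0.1
grip_force: 0.0
```

```bash
python3 chk.py
```

```text
red [('scene', (array([275. , 214.8]), np.int32(62))), ('top', None)]
yel [('scene', (array([255.5, 215.2]), np.int32(13))), ('top', (array([237.5, 169.5]), np.int32(8)))]
green [('scene', None), ('top', None)]
[554.5 187.  212.7] [ 0.2 -0.1 -0.9]
```

The pin is still in after four strokes. On the fifth I'll stop at the bottom to confirm the depth.

Call:
carry_out(commands=[0, 0, 8, 0, 0, 0, 0, 0, 16, 0, 0, 0, 0, 0, 24, 0, 0, 0, 0, 0, 29, 0, 0, 0, 0, 0, 30, 0, 0, 0, 0, 0, 30, 0, 0, 0])

```text
clock: 7.32
ee_pos: [555.4, 187.3, 187.5]
ee_rot: [0.201, 0.98, 0.001, 0.002]
wrist_force: [-7.9, -1.8, 29.1]
opening: -0.3
grip_force: 14.6
```

Call:
carry_out(commands=[0, 0, -10, 0, 0, 0, 0, 0, -20, 0, 0, 0, 0, 0, -30, 0, 0, 0, 0, 0, -30, 0, 0, 0, 0, 0, -30, 0, 0, 0, 0, 0, -30, 0, 0, 0])

```text
clock: 7.82
ee_pos: [554.4, 187.0, 212.7]
ee_rot: [0.202, 0.979, -0.0, -0.001]
wrist_force: [-0.0, -0.0, 0.5]
opening: 0.2
grip_force: 0.0
```

```bash
python3 chk.py
```

```text
red [('scene', (array([275. , 214.8]), np.int32(62))), ('top', None)]
yel [('scene', (array([255.5, 213.4]), np.int32(17))), ('top', (array([237.4, 168.7]), np.int32(7)))]
green [('scene', (array([255.5, 216.5]), np.int32(4))), ('top', (array([238., 171.]), np.int32(1)))]
[554.5 187.1 212.8] [-0.8 -0.1  0.4]
```

The yellow moved up and green now shows, so the pin has popped. I'll back off upward and check.

Call:
carry_out(commands=[0, 0, -20, 0, 0, 0, 0, 0, -50, 0, 0, 0, 0, 0, -80, 0, 0, 0, 0, 0, -80, 0, 0, 0, 0, 0, -80, 0, 0, 0, 0, 0, -80, 0, 0, 0])

```text
clock: 8.42
ee_pos: [554.5, 187.1, 292.9]
ee_rot: [0.202, 0.979, -0.0, -0.001]
wrist_force: [-0.4, -0.2, -0.0]
opening: -0.3
grip_force: 0.0
```

```bash
python3 chk.py; python3 - <<'E'
from plant import viewer
from h import *
c={n:viewer.capture(n) for n in('scene','top')}
a=c['scene']['frame'][195:255,240:300]
b=viewer.capture('wrist')['frame']
cv2.imwrite('pics/after.png',np.hstack([cv2.resize(a,(300,300),interpolation=cv2.INTER_CUBIC),cv2.resize(b,(400,300))])[:,:,::-1])
r=blob(c['scene']['frame'],(245,200,290,250),'red');print(r,plane(c['scene'],r[0],130).round(1))
E
```

```text
red [('scene', (array([275. , 213.5]), np.int32(92))), ('top', None)]
yel [('scene', (array([255.5, 213.4]), np.int32(17))), ('top', (array([237., 169.]), np.int32(11)))]
green [('scene', (array([255.5, 216.5]), np.int32(4))), ('top', (array([238., 171.]), np.int32(1)))]
[554.4 187.  292.2] [-0.7 -0.2 -0.1]
(array([274.95652174, 213.47826087]), array([25,  8, 11, 11, 92], dtype=int32)) [554.3 187.7 130. ]
```

View pics/after.png

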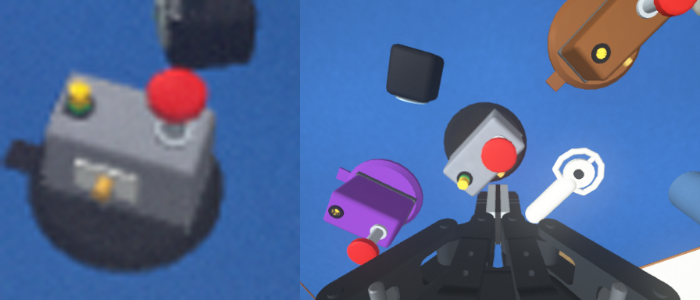

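The pin stands out with its green band showing (left panel (79,98)), the red cap is fully up at (177,95), the base is where it was, and the gripper is clear.

```bash
python3 -c "
from plant import job
print(job.sign_off())"
```

```text
the job is handed in; nothing more can be done
None
```

I handed the job in after five full strokes: the indicator pin is out with its green band showing, the plunger is back up, and the base has not moved; the sign-off gave no verdict.

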